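# Close the return-line check valve and hold its cover down on the spring

### The job

Finish putting the test rig's return-line check valve together: drop the loose steel valve spool upright into the open bore of the valve body, where it lands on the spring, then fit the cover over the two dowels of the body and push it down against the spring until the two faces meet flush all round. The bolts go in next, so finish while still holding the cover pressed shut, do not let go of it, and leave the nozzle, the banjo bolt, the brass fitting and the knob where they are.

Things in the scene. Friction and masses are not known exactly. Their poses are not given: they have to be found in the camera images.
- housing: Lower half of the check valve: aluminium block 60 (x) x 110 (y) mm clamped on a steel plate 90 x 150 x 10 mm fixed to the counter. Origin at the centre of the plate's underside, z up. Flat joint face on top, 70 mm above the origin, with an open central bore and two upright dowels. A pipe stub, 38 mm up, reaches to x = +54 mm; clamps at the y ends are 31 mm high.
- bore_mouth (a point): Centre of the bore's mouth (28 mm in diameter), at the level of the joint face; axes as the valve body's. The two steel dowels stand at x = 0, y = +40 and -40 mm from here, 10 mm in diameter, 18 mm high: straight for 12 mm, then tapering to 5 mm.
- seat (a joint): Spring seat, a disc in the bore 35 mm below the joint face. 0 = up at its stop, grows (m) as pressed down: 0.005 with spool in and cover flush. The spring pushes up with 9 N at 0 and 12.5 N at 0.005: let go, the cover lifts 5 mm off the face. To stay shut it takes a push of about 8 N besides the cover's own weight; 12 to 20 N is right.
- spool_mid (a point): Valve spool, a loose plain steel cylinder 24 mm in diameter and 40 mm high with a narrow groove round its waist, standing upright on the counter; the point is its centre, half-way up, z up. About 0.12 kg. Resting on the spring seat it stands 5 mm above the joint face.
- cover_grip (a point): Cover, loose, right way up on the counter, about 0.4 kg: aluminium plate 60 (x) x 110 (y) x 14 mm with dowel holes, and in its middle a steel hexagon union, 36 mm across flats, two flats facing +x and -x, its top 50 mm above the plate's underside. The point is on the hexagon's axis, 34 mm above the underside (20 mm above the plate's top); z up.
- cover_face (a point): Centre of the cover's flat underside, axes as the cover's. Two through holes, 12 mm in diameter, at x = 0, y = +40 and -40 mm take the dowels; the cover fits either way round.
- nozzle_mid (a point): Bystander: worn injector nozzle in dull steel, stepped, 21 mm in diameter at the foot, 55 mm high, standing on the counter; the point is half-way up.
- bolt_mid (a point): Bystander: copper banjo bolt standing on its hexagon head (24 mm across flats), shank 15 mm, 46 mm high; the point is half-way up.
- fitting_mid (a point): Bystander: brass return fitting with a hexagon and a barbed tail, 26 mm wide, 46 mm high, standing on the counter; the point is half-way up.
- knob_mid (a point): Bystander: cracked black bakelite knob, 50 mm in diameter, 24 mm high, lying on the counter; the point is half-way up.
Mind the look-alikes: they are no part of the job. Of the things that look like the part that bears cover_grip, the larger one is meant. What is shaped like the part that bears spool_mid but green is not meant.

How it is judged (in metres and radians):
On the way, in this order (a step that is already met when the one before it is completed fails the run):
1. the spool stands upright in the bore, on the spring seat, let go (horizontal distance between spool_mid and bore_mouth below 0.004 m and z of spool_mid in the frame of bore_mouth below -0.013 m and angle between spool_mid's own z axis and vertical below 0.15 rad and contact force between the fingers and spool below 0.1 N), for 0.2 s.
2. the cover is on both dowels, over the spool (horizontal distance between cover_face and bore_mouth below 0.003 m and z of cover_face in the frame of bore_mouth below 0.012 m and angle between the y axis of cover_face and the y axis of bore_mouth, either way round below 0.06 rad and horizontal distance between spool_mid and bore_mouth below 0.004 m), for 0.1 s.
At the end, for the whole second after the job is handed in: Spool upright in the bore, seat down over 3.5 mm; cover on both dowels (centred within 2.5 mm, square within 0.05 rad), right way up, flush (gap under 1.2 mm, tilt under 0.025 rad), pressed on the joint face with over 1 N, the fingers still on it (over 2 N) (horizontal distance between spool_mid and bore_mouth below 0.004 m and angle between spool_mid's own z axis and vertical below 0.15 rad and value of joint seat above 0.0035 m and horizontal distance between cover_face and bore_mouth below 0.0025 m and angle between the y axis of cover_face and the y axis of bore_mouth, either way round below 0.05 rad and angle between the z axis of cover_face and the z axis of bore_mouth, either way round below 0.025 rad and angle between cover_face's own z axis and vertical below 0.1 rad and z of cover_face in the frame of bore_mouth below 0.0012 m and contact force between cover and housing above 1 N and contact force between the fingers and cover above 2 N); the arm keeps its last pose, push and grip.
It fails at once if a bystander part was moved by more than 30 mm (distance of any of nozzle_mid, bolt_mid, fitting_mid, knob_mid from where it was at the start of the episode above 0.03 m).
It also fails if it takes over 64 s, if anything falls off the work surface, if the arm or the gripper's body presses on something with over 40 N, if the wrist force passes 120 N, or if a joint passes its speed limit or range.

### The arm

A 6-joint arm with a two-finger parallel gripper is mounted at the origin on the work surface. World frame = base frame: x ahead of the robot, y to its left, z up, the work surface at z = 0. Lengths are in mm, angles in rad, forces in N, time in s.
With the tool pointing down it reaches from about 350 to 875 mm from the base axis. Payload 4.2 kg.
Tool frame: the origin (TCP) lies where the fingers leave the gripper's body, on its centre line; the fingertips stand ahead of it and the grasp point (between the pads) lies 54 mm ahead of it (arm.nose_length is the z of the fingertips in the tool frame, in mm); z points along the fingers, x is the direction in which the jaws open and shut, and the axes are right-handed (so a half turn about z gives the same grasp; the last joint's range is limited). The gripper opens to 85 mm and grips with 20 to 120 N. Pads are 22 mm wide; open, the fingers measure 114 mm over their backs; the gripper's body (76 mm by 85 mm) begins 54 mm behind the grasp point. The pads swing forward as they close: fully open they stand 13 mm farther back than shut.
Start: joints at [1.589, 0.385, 0.008, 0, -1.194, -0.259], TCP at [149.018, 606.954, 303.912] pointing down, gripper open.
Joint ranges: [-3.14, 3.14], [-1.21, 2.06], [-1.07, 1.41], [-3.16, 2.05], [-2.99, -0.16], [-3.1, 3.1]. Speed limits (rad/s): [2.79, 2.79, 3.14, 3.14, 3.14, 3.14].

### API

Orientations are given as a unit quaternion [x, y, z, w].
In Python, from bench import arm, imaging, job_done gives the robot as it stands.
- The arm moves only by the shell command python3 -m crank 'ROWS' [OPENING]. ROWS is a JSON object of lists of equal length, an entry for each row: "delta_pos": the shift along the tool's x, y, z in m, a list of three; "twist": the turn about the tool's z in rad. In form: {"delta_pos": [[tx, ty, tz], ...], "twist": [twist, ...]}. A call has 1 to 8 rows; each row shifts and turns the commanded pose from where the row before left it, along the tool's axes as they then stand; what a row does not reach is not made up. A row lasts 1/12 s, in which the tool goes at most 41.7 mm and 7.16 degrees, less where a joint would pass 70% of its speed; a pose out of reach is approached as far as the arm can. A call is refused whole if a number of a shift passes 0.0417 or a number of a turn 0.125, either way. A call with a gripper value outside its range is refused whole. OPENING is the opening, from 0 (shut) to 1 (fully open), set as the call begins (- or left out, the last holds). The fingers move at their own pace and stop on an object; the grip force is fixed at half the most. Time passes only in rows, so rows that do not move let the fingers close. It gives the time, the measured TCP pose, the force and the opening at its end, in the units of the state.
- arm.read_state(): the state, without advancing time (a new reading comes with each control period).
- imaging.get_image(name): name is "side" or "top" or "wrist"; returns (picture, depth): 384x512x3 uint8, blue, green, red; 384x512 float32, mm along the optical axis (not along the pixel's ray), 0 where there is no reading.
- imaging.camera_model(name): a dict with "vfov" (degrees; the focal length in pixels is half the picture's height over the tangent of half this angle, whatever the lens; pixels are square), "cx", "cy" (the principal point, pixels), "T" (4x4, takes a point from camera to world coordinates); the wrist camera has in their place "hand_eye" (4x4, takes a point from camera to tool coordinates, whose origin is the TCP and whose axes are the tool frame's). Camera axes: x right, y up, looking along -z (the intrinsics and any distortion apply to the point x, -y, -z); pixel columns grow to the right and rows downward; lengths in mm; the calibration is good to about 2 mm. A picture is of the moment at which its call begins: read the wrist's pose just before it. camera_model takes no time and is no camera call.
- job_done(): hands the job in, once; it reports no verdict.
The state is a dict: "clock": time; "joints": joint angles; "joint_vel": joint speeds; "joint_efforts": joint torques, N m; "position": TCP position; "ee_rot": TCP orientation; "contact_force": force on the tool from outside, world axes, zero at the start; "wrist_torque": the same for the moment, N m; "gripper_width": finger opening in mm.
Only numpy, scipy, OpenCV 4.12 (cv2) and the standard library are available. Lean on these libraries where they do the work, as an engineer would, in place of code of your own. Each camera call takes 0.05 s, during which the arm holds its last target.

## Working session

There is one attempt and no reset: what is moved stays moved. The work goes in short steps, Python scripts to look and compute and a shell command to move; the robot and the scene stay as the last step left them, time stands still between calls to the robot, and variables do not carry over. Pictures are saved under pics/ and viewed, and the job is handed in when it is done.

```bash
ls -la; mkdir -p pics; cat > h.py <<'E'
import numpy as np, cv2, json
from bench import arm, imaging
from scipy.spatial.transform import Rotation as R
def tcpT(s):
    T=np.eye(4);T[:3,:3]=R.from_quat(s['ee_rot']).as_matrix();T[:3,3]=s['position'];return T
def grab(name,tag):
    s=arm.read_state();im,d=imaging.get_image(name);m=imaging.camera_model(name)
    T=np.array(m['T']) if 'T' in m else tcpT(s)@np.array(m['hand_eye'])
    cv2.imwrite(f'pics/{tag}.png',im);np.savez(f'pics/{tag}.npz',im=im,d=d,T=T,vfov=m['vfov'],cx=m['cx'],cy=m['cy'])
    return im,d,T,m
def load(tag):
    z=np.load(f'pics/{tag}.npz');return z['im'],z['d'],z['T'],dict(vfov=float(z['vfov']),cx=float(z['cx']),cy=float(z['cy']))
def cloud(d,T,m):
    f=d.shape[0]/2/np.tan(np.radians(m['vfov'])/2)
    v,u=np.mgrid[:d.shape[0],:d.shape[1]]
    P=np.stack([(u-m['cx'])/f*d,-(v-m['cy'])/f*d,-d],-1)
    W=P@T[:3,:3].T+T[:3,3];W[d<=0]=np.nan;return W
def proj(p,T,m,h=384):
    f=h/2/np.tan(np.radians(m['vfov'])/2)
    q=np.linalg.inv(T)@np.append(p,1);return m['cx']+f*q[0]/-q[2],m['cy']-f*q[1]/-q[2]
E
python3 - <<'E'
from h import *
s=arm.read_state();print({k:np.round(v,3).tolist() for k,v in s.items()});print(arm.nose_length)
for n in['side','top','wrist']:
    print(n,imaging.camera_model(n)); grab(n,n+'0')
E
```

```text
total 12
drwxr-xr-x  3 agent agent 4096 Dec  7 16:06 .
drwxr-xr-x 23 root  root  4096 Dec  7 16:06 ..
drwxr-xr-x  2 agent agent 4096 Dec  7 16:06 pics
{'clock': 0.0, 'joints': [1.589, 0.386, 0.007, -0.001, -1.194, -0.259], 'joint_vel': [-0.0, 0.001, 0.002, -0.001, 0.001, -0.0], 'joint_efforts': [0.002, -39.229, 18.84, 4.186, -0.005, -0.0], 'position': [148.905, 606.567, 302.822], 'ee_rot': [-0.617, 0.787, -0.001, -0.001], 'contact_force': [0.255, 0.038, -0.392], 'wrist_torque': [-0.02, -0.039, 0.028], 'gripper_width': 85.584}
72.6
side {'vfov': 55.3157415918577, 'cx': 248.74328830786632, 'cy': 194.31087862528463, 'T': array([[ 7.97942578e-01,  3.66401084e-01, -4.78579030e-01,
         1.99059627e+02],
       [-6.02682796e-01,  4.95324135e-01, -6.25641630e-01,
        -4.99767473e+02],
       [ 7.81597309e-03,  7.87657443e-01,  6.16063847e-01,
         5.58346643e+02],
       [ 0.00000000e+00,  0.00000000e+00,  0.00000000e+00,
         1.00000000e+00]])}
top {'vfov': 52.975555131106, 'cx': 264.92749027286584, 'cy': 193.79283956166734, 'T': array([[ 1.52556305e-02,  9.86669157e-01, -1.62022345e-01,
         4.27061321e+02],
       [-9.99868627e-01,  1.41662378e-02, -7.87691613e-03,
        -2.97469453e+01],
       [-5.47666313e-03,  1.62121227e-01,  9.86755651e-01,
         1.14021420e+03],
       [ 0.00000000e+00,  0.00000000e+00,  0.00000000e+00,
         1.00000000e+00]])}
wrist {'vfov': 61.9685243870444, 'cx': 255.00010097050568, 'cy': 194.97675560966533, 'hand_eye': array([[ 9.99999687e-01, -5.97317369e-04,  5.18894475e-04,
         2.65159488e-01],
       [-4.13379911e-04, -9.53602101e-01, -3.01069531e-01,
        -7.71204322e+01],
       [ 6.74652921e-04,  3.01069222e-01, -9.53602049e-01,
        -6.96917009e+01],
       [ 0.00000000e+00,  0.00000000e+00,  0.00000000e+00,
         1.00000000e+00]])}
```

View pics/top0.png

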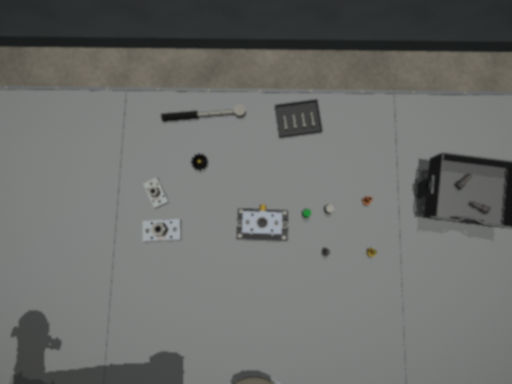

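View pics/side0.png

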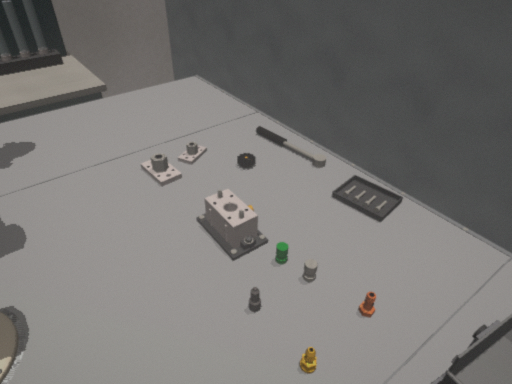

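View pics/wrist0.png

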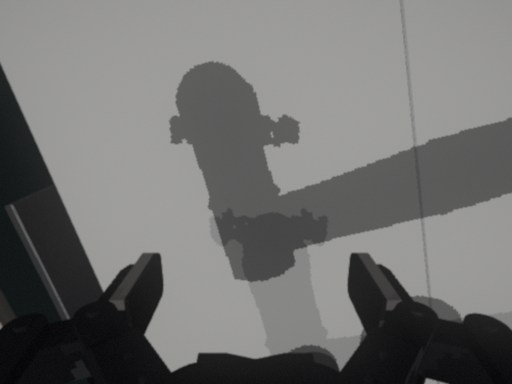

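Top view: the covers are the larger at (161,230) and a smaller look-alike at (155,190). The steel cylinder is at (328,209) and the green one at (307,213). The housing is at (262,223), nozzle (325,252), bolt (367,200), fitting (371,252) and knob (200,161). The larger cover and the bare steel cylinder fit the description. I'll confirm that with crops and measure.

```bash
python3 - <<'E'
from h import *
im,d,T,m=load('top0');W=cloud(d,T,m)
sp,cv=[cv2.resize(im[y-30:y+30,x-40:x+40],None,fx=5,fy=5,interpolation=cv2.INTER_CUBIC) for x,y in[(318,215),(160,212)]]
hs=cv2.resize(im[193:253,222:302],None,fx=5,fy=5,interpolation=cv2.INTER_CUBIC)
ims,ds,Ts,ms=load('side0');Ws=cloud(ds,Ts,ms)
ss=cv2.resize(ims[230:290,260:340],None,fx=5,fy=5,interpolation=cv2.INTER_CUBIC)
cv2.imwrite('pics/crop0.png',np.vstack([np.hstack([sp,cv]),np.hstack([hs,ss])]))
for n,(u,v) in dict(spool=(328,209),green=(307,213),cover=(161,230),small=(155,190),house=(262,223),nozzle=(325,252),bolt=(367,200),fit=(371,252),knob=(200,161)).items():
    w=W[v-25:v+26,u-30:u+31].reshape(-1,3) if n in('cover','house') else W[v-8:v+9,u-8:u+9].reshape(-1,3)
    w=w[w[:,2]>8];print(n,len(w),np.round(np.median(w,0)),'zmax',np.round(np.percentile(w[:,2],[50,90,99])), np.round((np.nanmin(w,0)+np.nanmax(w,0))/2), np.round(np.ptp(w,0)))
print(np.nanmedian(W[300:340,200:300,2]))
E
```

```text
spool 70 [ 569. -205.   40.] zmax [40. 43. 46.] [ 569. -206.   28.] [23. 23. 38.]
green 65 [ 555. -140.   41.] zmax [41. 43. 45.] [ 556. -140.   28.] [23. 22. 34.]
cover 789 [501. 277.  16.] zmax [16. 51. 55.] [522. 282.  32.] [104. 114.  49.]
small 239 [614. 303.  14.] zmax [14. 39. 42.] [619. 307.  25.] [49. 51. 34.]
house 1553 [520. -13.  66.] zmax [66. 73. 84.] [524.  -8.  50.] [106. 159.  84.]
nozzle 49 [ 446. -193.   33.] zmax [33. 53. 57.] [ 446. -194.   33.] [20. 17. 48.]
bolt 67 [ 595. -316.   24.] zmax [24. 49. 51.] [ 598. -319.   30.] [24. 24. 43.]
fit 66 [ 447. -325.   25.] zmax [25. 46. 50.] [ 448. -327.   30.] [20. 21. 42.]
knob 207 [706. 177.  25.] zmax [25. 28. 30.] [707. 176.  23.] [50. 44. 26.]
1.1406372941751215
```

View pics/crop0.png

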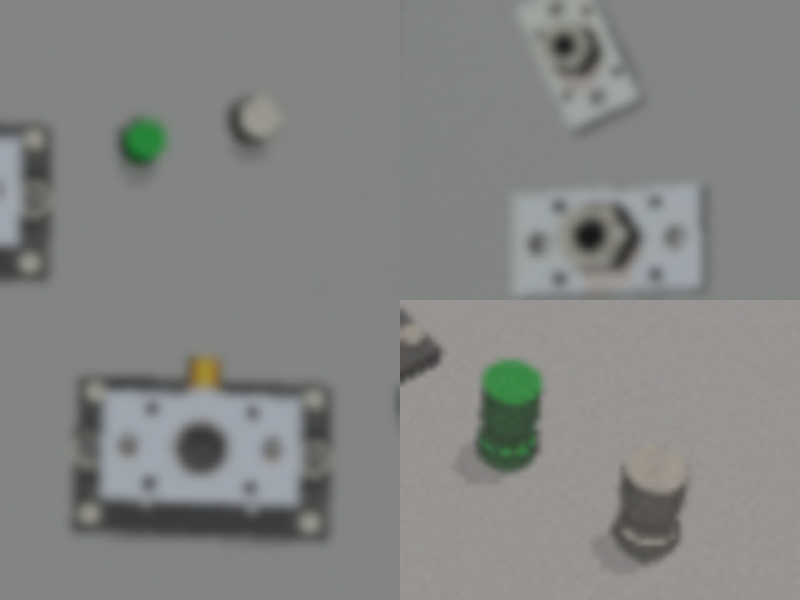

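Crops: the left panels show the bare steel cylinder and the green look-alike. At top right, the larger cover's plate lies along world y and the smaller one is tilted. So the target spool is near (569,-205) and the cover near (501,277). First I twist the jaws to world x.

```bash
python3 -m crank '{"delta_pos": [[0,0,0],[0,0,0],[0,0,0],[0,0,0],[0,0,0],[0,0,0],[0,0,0],[0,0,0]], "twist": [0.12,0.12,0.12,0.12,0.12,0.12,0.12,0.12]}'; python3 -m crank '{"delta_pos": [[0,0,0],[0,0,0],[0,0,0]], "twist": [0.12,0.125,0.125]}'; python3 - <<'E'
from h import *
s=arm.read_state();T=tcpT(s);print(np.round(T,3));print(np.round(s['joints'],3))
E
```

```text
clock: 0.82
position: [149.0, 606.8, 303.4]
ee_rot: [-0.181, 0.983, -0.0, -0.0]
contact_force: [0.2, -0.2, 0.4]
gripper_width: 85.3
clock: 1.07
position: [149.0, 606.8, 303.4]
ee_rot: [0.003, 1.0, -0.0, -0.0]
contact_force: [-0.8, 0.9, -0.6]
gripper_width: 85.3
[[-1.00000e+00  6.00000e-03 -0.00000e+00  1.48968e+02]
 [ 6.00000e-03  1.00000e+00 -1.00000e-03  6.06780e+02]
 [ 0.00000e+00 -1.00000e-03 -1.00000e+00  3.03438e+02]
 [ 0.00000e+00  0.00000e+00  0.00000e+00  1.00000e+00]]
[ 1.589  0.385  0.007 -0.    -1.194 -1.595]
```

```bash
python3 -m crank '{"delta_pos": [[-0.029,-0.0275,0],[-0.029,-0.0275,0],[-0.029,-0.0275,0],[-0.029,-0.0275,0],[-0.029,-0.0275,0],[-0.029,-0.0275,0],[-0.029,-0.0275,0],[-0.029,-0.0275,0]], "twist": [0,0,0,0,0,0,0,0]}'; python3 -m crank '{"delta_pos": [[-0.029,-0.0275,0],[-0.029,-0.0275,0],[-0.029,-0.0275,0],[-0.029,-0.0275,0],[0,0,0]], "twist": [0,0,0,0,0]}'; python3 - <<'E'
from h import *
im,d,T,m=grab('wrist','w_cover');W=cloud(d,T,m)
print(np.round(T,2))
w=W.reshape(-1,3)
for lo,hi in[(11,17),(45,54)]:
    k=(w[:,2]>lo)&(w[:,2]<hi)&(abs(w[:,0]-501)<80)&(abs(w[:,1]-277)<90);q=w[k]
    r=cv2.minAreaRect(q[:,:2].astype(np.float32));print(lo,k.sum(),np.median(q,0),r)
E
python3 -m crank '{"delta_pos": [[0,-0.04,0],[0,-0.04,0],[0,-0.04,0],[0,-0.04,0],[-0.02,-0.04,0],[0,-0.04,0],[0,-0.04,0],[0,0,0]], "twist": [0,0,0,0,0,0,0,0]}'; python3 - <<'E'
from h import *
im,d,T,m=grab('wrist','w_house');W=cloud(d,T,m)
w=W.reshape(-1,3)
k=(w[:,2]>66)&(w[:,2]<74)&(abs(w[:,0]-520)<90)&(abs(w[:,1]+10)<90);q=w[k]
print(k.sum(),np.median(q,0),cv2.minAreaRect(q[:,:2].astype(np.float32)))
E
```

```text
clock: 1.73
position: [381.9, 385.3, 303.8]
ee_rot: [-0.0, 1.0, -0.0, -0.0]
contact_force: [-0.1, 0.1, -0.3]
gripper_width: 85.5
clock: 2.15
position: [500.4, 272.6, 303.3]
ee_rot: [0.003, 1.0, -0.001, -0.0]
contact_force: [-0.3, 1.1, -0.2]
gripper_width: 85.1
[[-1.0000e+00 -1.0000e-02 -0.0000e+00  5.0005e+02]
 [ 1.0000e-02 -9.5000e-01 -3.0000e-01  1.9552e+02]
 [ 0.0000e+00 -3.0000e-01  9.5000e-01  3.7314e+02]
 [ 0.0000e+00  0.0000e+00  0.0000e+00  1.0000e+00]]
11 3545 [501.31475651 263.33513758  13.57139493] ((525.6968383789062, 280.98809814453125), (109.919921875, 110.3977279663086), 3.672454357147217)
45 1028 [500.59408756 278.48453878  50.01457946] ((500.8647766113281, 279.2133483886719), (36.027992248535156, 40.67647933959961), 3.0179193019866943)
clock: 2.87
position: [514.6, -4.5, 303.7]
ee_rot: [0.003, 1.0, -0.0, -0.001]
contact_force: [0.8, 0.6, -1.6]
gripper_width: 85.7
6106 [521.77073514 -22.39279715  69.57827106] ((522.0571899414062, -15.128990173339844), (110.3663558959961, 60.10137176513672), 88.68070220947266)
```

View pics/w_cover.png

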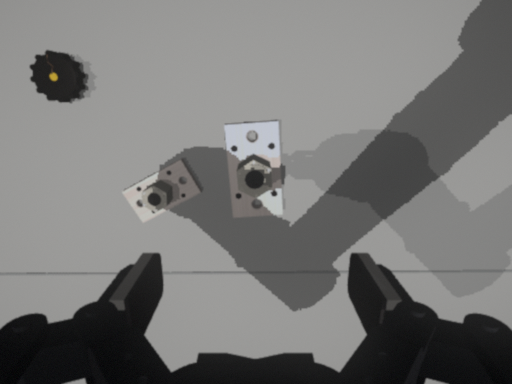

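View pics/w_house.png

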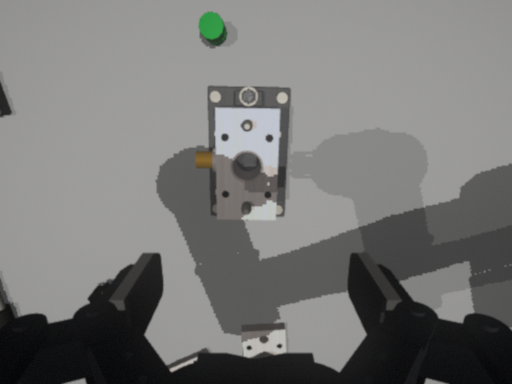

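Cover at (254,178) and the small one at (154,198) in w_cover; housing bore at (247,165) in w_house. The plate size of 110.4x60.1 and z of 69.6 match. The housing is at about (522,-15). Next I look at the spool.

```bash
python3 -m crank '{"delta_pos": [[-0.009,-0.0335,0.009],[-0.009,-0.0335,0.009],[-0.009,-0.0335,0.009],[-0.009,-0.0335,0.009],[-0.009,-0.0335,0.009],[-0.009,-0.0335,0.009],[0,0,0]], "twist": [0,0,0,0,0,0,0]}' ; python3 - <<'E'
from h import *
im,d,T,m=grab('wrist','w_spool');W=cloud(d,T,m)
w=W.reshape(-1,3)
k=(w[:,2]>38)&(w[:,2]<42)&(abs(w[:,0]-569)<25)&(abs(w[:,1]+205)<25);q=w[k]
print(k.sum(),np.median(q,0),cv2.minEnclosingCircle(q[:,:2].astype(np.float32)),q.mean(0))
im,d,T,m=load('w_house');W=cloud(d,T,m);w=W.reshape(-1,3)
k=(w[:,2]>78)&(w[:,2]<92)&(abs(w[:,0]-520)<30)&(abs(w[:,1]+10)<60);q=w[k]
for s in(-1,1):
    t=q[(q[:,1]+15)*s>0];print('dowel',len(t),np.median(t,0),t[:,2].max())
im,d,T,m=load('w_cover');W=cloud(d,T,m);w=W.reshape(-1,3)
k=(w[:,2]>11)&(w[:,2]<17)&(abs(w[:,0]-501)<36)&(abs(w[:,1]-277)<65);q=w[k]
print('cover',cv2.minAreaRect(q[:,:2].astype(np.float32)))
E
```

```text
clock: 3.5
position: [570.3, -203.8, 247.0]
ee_rot: [0.001, 1.0, 0.0, -0.002]
contact_force: [0.4, 0.6, -0.3]
gripper_width: 85.3
523 [ 568.7467284  -209.61054177   39.61714017] ((568.5177001953125, -209.4020233154297), 11.893043518066406) [ 568.35566382 -209.68559812   39.62148887]
dowel 98 [521.11303904 -55.90856074  84.87577157] 89.26749988927861
dowel 87 [523.04987913  22.76226156  84.53963061] 88.95698275324571
cover ((500.8215026855469, 279.39105224609375), (60.0710334777832, 110.3968505859375), 3.659388303756714)
```

View pics/w_spool.png

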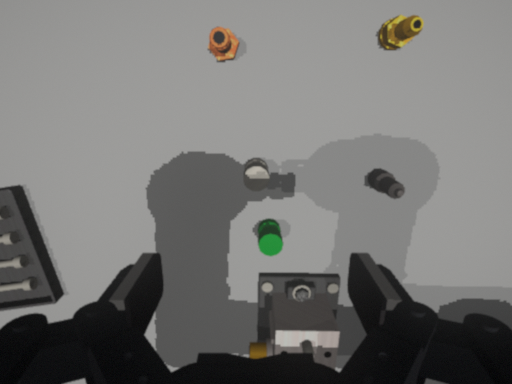

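The spool top is at (256,176) in the picture, which gives (568.5,-209.4), radius 11.9, z 39.6. All of these match. I descend and grip its upper part.

```bash
python3 -m crank '{"delta_pos": [[0.001,-0.005,0.031],[0,0,0.031],[0,0,0.031],[0,0,0.031],[0,0,0.031],[0,0,0],[0,0,0]], "twist": [0,0,0,0,0,0,0]}'; python3 - <<'E'
from h import *
s=arm.read_state();print(np.round(s['position'],1),np.round(tcpT(s)[:2,0],4)); grab('wrist','w_pre'); grab('side','s_pre')
E
```

```text
clock: 4.13
position: [568.5, -204.5, 94.2]
ee_rot: [-0.001, 1.0, 0.0, -0.002]
contact_force: [0.6, 0.9, 1.0]
gripper_width: 85.7
[ 568.5 -204.5   94.2] [-1.     -0.0027]
```

View pics/w_pre.png

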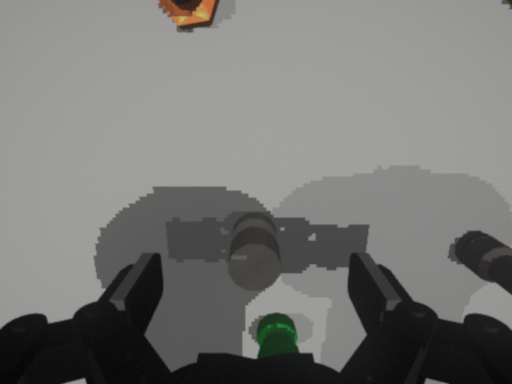

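View pics/s_pre.png

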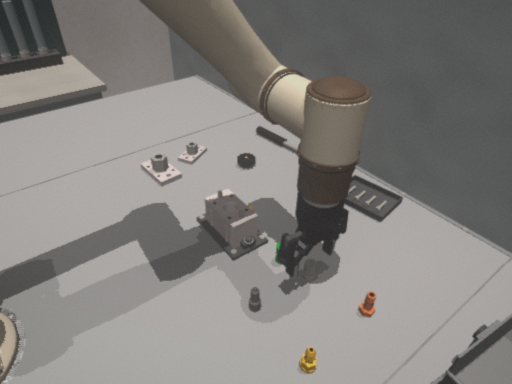

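```bash
python3 - <<'E'
from h import *
im,d,T,m=load('w_pre');W=cloud(d,T,m);w=W.reshape(-1,3)
k=(w[:,2]>36)&(w[:,2]<43)&(abs(w[:,0]-569)<20)&(abs(w[:,1]+207)<25);q=w[k]
print(k.sum(),np.median(q,0),cv2.minEnclosingCircle(q[:,:2].astype(np.float32)))
s=arm.read_state();print(np.round(s['position'],2),np.round(tcpT(s),4)[:3,:3].tolist())
E
python3 -m crank '{"delta_pos": [[0,0,0]], "twist": [0]}';python3 -m crank '{"delta_pos": [[0,0,0]], "twist": [0]}'
```

```text
2117 [ 568.43644372 -210.47953126   39.58251767] ((568.2898559570312, -209.29417419433594), 12.371953010559082)
[ 570.35 -205.41   97.14] [[-1.0, -0.0024, 0.0037], [-0.0024, 1.0, -0.0009], [-0.0037, -0.0009, -1.0]]
clock: 4.32
position: [570.3, -205.8, 97.6]
ee_rot: [-0.001, 1.0, -0.0, 0.002]
contact_force: [-1.1, -0.5, 0.4]
gripper_width: 85.4
clock: 4.4
position: [569.9, -206.1, 97.3]
ee_rot: [-0.0, 1.0, -0.0, 0.002]
contact_force: [0.8, -0.6, -0.2]
gripper_width: 85.0
```

```bash
python3 -m crank '{"delta_pos": [[0.0016,-0.003,0.005],[0,0,0],[0,0,0]], "twist": [0,0,0]}'; python3 -m crank '{"delta_pos": [[0,0,0],[0,0,0],[0,0,0],[0,0,0],[0,0,0],[0,0,0]], "twist": [0,0,0,0,0,0]}' 0; python3 - <<'E'
from h import *
im,d,T,m=grab('wrist','w_grip');print(np.round(T[:3,3],1),arm.read_state()['gripper_width'])
E
```

```text
clock: 4.65
position: [566.7, -209.6, 90.0]
ee_rot: [0.0, 1.0, 0.0, -0.0]
contact_force: [-0.4, 0.0, 0.2]
gripper_width: 85.3
clock: 5.15
position: [567.3, -209.4, 90.2]
ee_rot: [-0.0, 1.0, -0.0, 0.0]
contact_force: [-0.3, -0.2, 1.3]
gripper_width: 22.1
[ 567.4 -286.6  159.9] 22.006815883105848
```

View pics/w_grip.png

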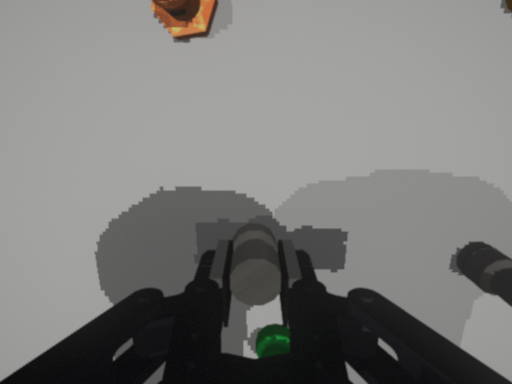

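Gripped, with the spool between the pads at (255,270). I lift it and carry it over the bore.

```bash
python3 -m crank '{"delta_pos": [[0,0,-0.037],[0,0,-0.037],[0,0,-0.037],[0.009,0.039,0],[0.009,0.039,0],[0.009,0.039,0],[0.009,0.039,0],[0.009,0.038,0]], "twist": [0,0,0,0,0,0,0,0]}'; python3 -m crank '{"delta_pos": [[0,0,0],[0,0,0],[0,0,0]], "twist": [0,0,0]}';python3 - <<'E'
from h import *
im,d,T,m=grab('wrist','w_over');W=cloud(d,T,m);w=W.reshape(-1,3)
s=arm.read_state();print(np.round(s['position'],2),np.round(tcpT(s),4)[:3,:3].tolist())
k=(w[:,2]>66)&(w[:,2]<74)&(abs(w[:,0]-520)<50)&(abs(w[:,1]+15)<65);q=w[k]
print(k.sum(),np.median(q,0),cv2.minAreaRect(q[:,:2].astype(np.float32)))
E
```

```text
clock: 5.87
position: [520.9, -13.8, 200.7]
ee_rot: [0.0, 1.0, 0.0, -0.0]
contact_force: [0.8, 1.1, -2.0]
gripper_width: 21.7
clock: 6.12
position: [521.9, -15.2, 200.8]
ee_rot: [-0.0, 1.0, -0.0, -0.0]
contact_force: [0.2, 0.2, -1.5]
gripper_width: 22.1
[522.04 -15.8  200.7 ] [[-1.0, 0.0006, -0.0005], [0.0006, 1.0, -0.0001], [0.0005, -0.0001, -1.0]]
8224 [521.92033349 -41.24986025  69.62730535] ((521.8177490234375, -29.15130615234375), (82.62984466552734, 60.251068115234375), 88.75043487548828)
```

View pics/w_over.png

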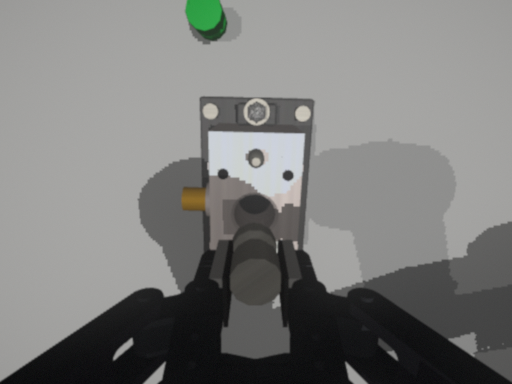

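```bash
python3 - <<'E'
from h import *
im,d,T,m=load('w_over');W=cloud(d,T,m)
w=W[225:310,225:285].reshape(-1,3);w=w[(w[:,2]>100)&(w[:,2]<170)]
print(np.histogram(w[:,2],bins=14))
zt=np.percentile(w[:,2],90);print(zt)
q=w[w[:,2]>145];print(len(q),cv2.minEnclosingCircle(q[:,:2].astype(np.float32)),q.min(0),q.max(0))
# body x extents by row
for v in(235,245,255,265,275,285,295):
    r=W[v,225:285];r=r[(r[:,2]>100)&(r[:,2]<165)];c=np.percentile(r[:,0],[2,98]);print(v,c,c.mean(),np.nanmedian(r[:,2]))
E
```

```text
(array([  65,  131,  419,   41,   25,  140,  254,  246,  266, 1484,  871,
        104,   95,  140]), array([110.74903899, 114.74202261, 118.73500623, 122.72798984,
       126.72097346, 130.71395708, 134.7069407 , 138.69992431,
       142.69290793, 146.68589155, 150.67887517, 154.67185878,
       158.6648424 , 162.65782602, 166.65080964]))
152.19502870950447
2798 ((522.2181396484375, -16.247167587280273), 16.670791625976562) [509.33712284 -27.57352269 145.02843498] [534.96543441  -3.41061161 166.65080964]
235 [512.20539914 532.69199124] 522.4486951908893 121.16815028274044
245 [509.3282006  535.20541655] 522.2668085728162 137.12070572537164
255 [509.95039212 534.36707911] 522.1587356174603 145.98772091147936
265 [510.71721234 533.54564787] 522.1314301040612 150.48456351917417
275 [510.84611975 532.96939509] 521.9077574214139 150.6350997251866
285 [510.82065703 532.92636959] 521.8735133099469 150.7863336858017
295 [510.81175213 532.66944031] 521.7405962186634 150.59297989694792
```

```bash
python3 - <<'E'
from h import *
im,d,T,m=load('w_over');W=cloud(d,T,m)
w=W[255:310,232:282].reshape(-1,3);q=w[(w[:,2]>149.5)&(w[:,2]<152)]
print(len(q),cv2.minEnclosingCircle(q[:,:2].astype(np.float32)),np.percentile(q[:,:2],[1,99],axis=0))
# dowel at -y and bore rim
w=W.reshape(-1,3);k=(w[:,2]>84)&(w[:,2]<92)&(abs(w[:,0]-521)<12)&(abs(w[:,1]+55)<12);print('dowel',k.sum(),np.median(w[k],0),w[k].min(0),w[k].max(0))
E
```

```text
1899 ((520.9674682617188, -15.40847110748291), 12.642468452453613) [[510.87487016 -26.76598877]
 [531.71658131  -4.34594083]]
dowel 140 [521.36613823 -55.83206348  86.44638682] [517.22016464 -59.35291283  84.02990509] [524.9052838  -51.59262881  89.4160036 ]
```

The spool (x 521.9, y -15.5) is aligned with the bore (522.0, -15.3). Lowering.

```bash
python3 -m crank '{"delta_pos": [[0,0,0.014],[0,0,0.014],[0,0,0.014],[0,0,0.006],[0,0,0],[0,0,0]], "twist": [0,0,0,0,0,0]}'; python3 -m crank '{"delta_pos": [[0,0,0.006],[0,0,0],[0,0,0]], "twist": [0,0,0]}';python3 - <<'E'
from h import *
im,d,T,m=grab('wrist','w_in');grab('side','s_in')
s=arm.read_state();print(np.round(s['position'],2),s['contact_force'])
E
```

```text
clock: 6.67
position: [522.3, -16.2, 152.8]
ee_rot: [0.001, 1.0, -0.0, -0.0]
contact_force: [-0.4, -0.6, -0.6]
gripper_width: 22.0
clock: 6.92
position: [522.2, -15.4, 147.1]
ee_rot: [0.0, 1.0, 0.0, 0.0]
contact_force: [0.3, 0.6, -1.0]
gripper_width: 21.7
[522.28 -15.25 147.31] [-0.17231322  0.3217094  -1.27438559]
```

View pics/w_in.png

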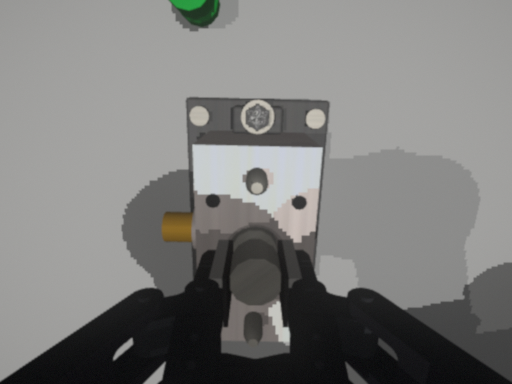

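```bash
python3 - <<'E'
from h import *
im=load('s_in')[0];cv2.imwrite('pics/s_in_c.png',cv2.resize(im[160:260,180:313],None,fx=6,fy=6,interpolation=cv2.INTER_CUBIC))
E
```

```text
(no output)
```

View pics/s_in_c.png

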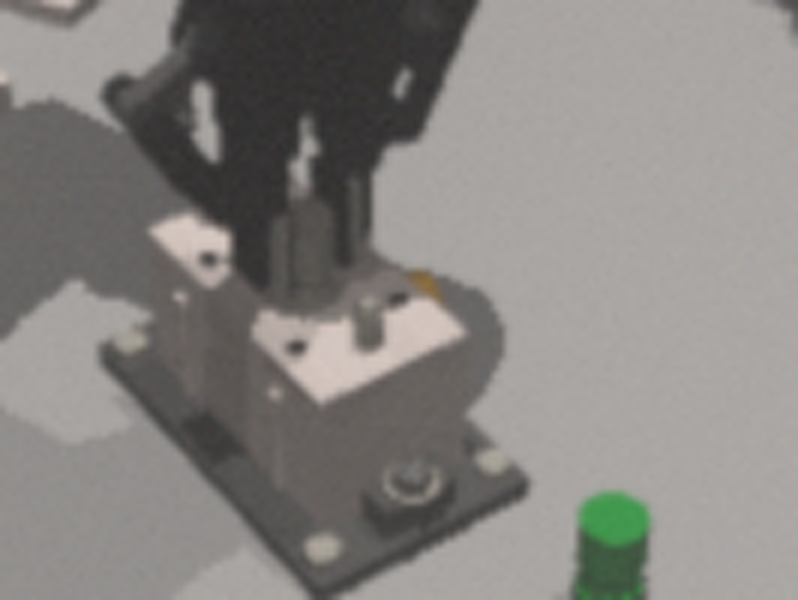

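The spool's lower end is about 13 mm into the bore, with no contact force. Release.

```bash
python3 -m crank '{"delta_pos": [[0,0,0],[0,0,0],[0,0,0],[0,0,0],[0,0,0],[0,0,0]], "twist": [0,0,0,0,0,0]}' 0.7; python3 -m crank '{"delta_pos": [[0,0,-0.025],[0,0,-0.025],[0,0,-0.025],[0,0,-0.025],[0,0,0],[0,0,0]], "twist": [0,0,0,0,0,0]}';python3 - <<'E'
from h import *
im,d,T,m=grab('wrist','w_rel');W=cloud(d,T,m);w=W.reshape(-1,3)
s=arm.read_state();print(np.round(s['position'],2),s['contact_force'],s['gripper_width'])
k=(w[:,2]>72.5)&(w[:,2]<120)&(np.hypot(w[:,0]-522,w[:,1]+15.3)<20);q=w[k];print(k.sum(),np.median(q,0),cv2.minEnclosingCircle(q[:,:2].astype(np.float32)),np.percentile(q[:,2],[1,50,99]))
k=(w[:,2]>66)&(w[:,2]<72)&(abs(w[:,0]-520)<50)&(abs(w[:,1]+15)<65);q=w[k]
print(k.sum(),np.median(q,0),cv2.minAreaRect(q[:,:2].astype(np.float32)))
E
```

```text
clock: 7.52
position: [522.1, -15.3, 147.0]
ee_rot: [-0.0, 1.0, 0.0, 0.0]
contact_force: [-0.0, -0.5, -0.5]
gripper_width: 59.9
clock: 8.02
position: [522.6, -15.2, 248.5]
ee_rot: [0.0, 1.0, 0.001, 0.002]
contact_force: [-1.1, -0.0, -0.2]
gripper_width: 59.8
[521.79 -15.28 247.02] [-0.44198834 -0.46557766 -0.77243943] 59.71516889206021
650 [523.27907099 -15.85012189  74.67948524] ((523.2722778320312, -15.471942901611328), 11.94884967803955) [72.77757987 74.67948524 76.3033522 ]
8452 [521.75738082 -24.36962854  69.64245921] ((522.111572265625, -15.152313232421875), (110.42137145996094, 60.126529693603516), 88.69731140136719)
```

View pics/w_rel.png

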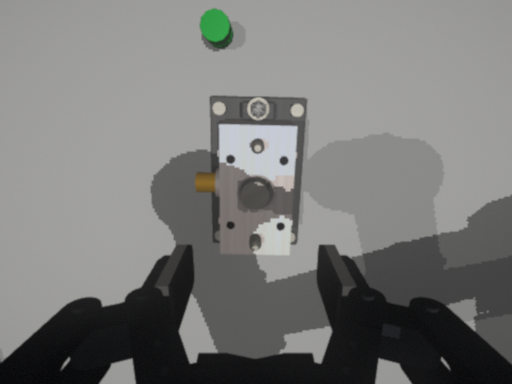

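The spool has dropped home: its top is at z 74.7, 5 mm over the face, about 1.2 mm off centre. On to the cover, opening fully and turning to its yaw.

```bash
python3 -m crank '{"delta_pos": [[0.0026,0.0368,0],[0.0026,0.0368,0],[0.0026,0.0368,0],[0.0026,0.0368,0],[0.0026,0.0368,0],[0.0026,0.0368,0],[0.0026,0.0368,0],[0.0026,0.0368,0]], "twist": [0,0,0,0,0,0,0,-0.064]}' 1; python3 -m crank '{"delta_pos": [[0,0,0],[0,0,0],[0,0,0]], "twist": [0,0,0]}';python3 - <<'E'
from h import *
im,d,T,m=grab('wrist','w_cov2');W=cloud(d,T,m);w=W.reshape(-1,3)
s=arm.read_state();print(np.round(s['position'],2),np.round(tcpT(s),4)[:2,0])
for lo,hi,a,b in[(11,17,36,65),(45,54,25,25)]:
    k=(w[:,2]>lo)&(w[:,2]<hi)&(abs(w[:,0]-501)<a)&(abs(w[:,1]-279)<b);q=w[k]
    print(lo,k.sum(),np.median(q,0),cv2.minAreaRect(q[:,:2].astype(np.float32)))
E
```

```text
clock: 8.73
position: [500.2, 280.5, 245.2]
ee_rot: [-0.033, 0.999, -0.001, -0.001]
contact_force: [0.5, 0.6, 0.5]
gripper_width: 85.2
clock: 8.98
position: [500.6, 278.7, 245.3]
ee_rot: [-0.032, 0.999, -0.001, -0.001]
contact_force: [0.3, -0.4, -0.1]
gripper_width: 85.6
[500.83 278.1  245.72] [-0.998 -0.063]
11 4835 [501.69282964 261.95019976  13.61216399] ((500.9178771972656, 279.55499267578125), (60.151206970214844, 109.88052368164062), 3.679288387298584)
45 1470 [501.1312891  278.12717855  50.06648157] ((501.2726745605469, 279.1104736328125), (35.444820404052734, 41.31891632080078), 4.4366135597229)
```

View pics/w_cov2.png

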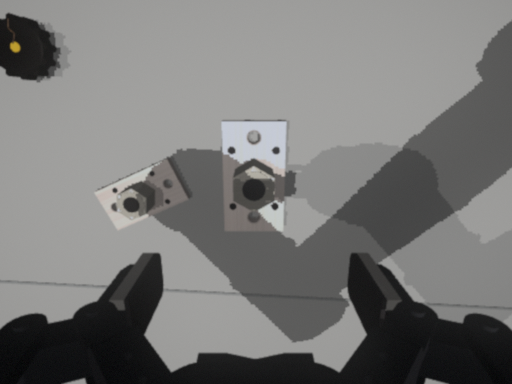

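```bash
python3 -m crank '{"delta_pos": [[0,0.001,0.03],[0,0,0.03],[0,0,0.03],[0,0,0.03],[0,0,0.02],[0,0,0],[0,0,0],[0,0,0]], "twist": [0,0,0,0,0,0,0,0]}' 0.75; python3 -m crank '{"delta_pos": [[0,0,0],[0,0,0],[0,0,0]], "twist": [0,0,0]}';python3 - <<'E'
from h import *
im,d,T,m=grab('wrist','w_cov3');W=cloud(d,T,m);w=W.reshape(-1,3)
s=arm.read_state();print(np.round(s['position'],2),np.round(tcpT(s),4)[:2,0])
k=(w[:,2]>45)&(w[:,2]<54)&(abs(w[:,0]-501)<21)&(abs(w[:,1]-279)<25);q=w[k]
print(k.sum(),np.median(q,0),cv2.minAreaRect(q[:,:2].astype(np.float32)))
E
```

```text
clock: 9.7
position: [502.1, 279.9, 108.3]
ee_rot: [-0.032, 0.999, 0.001, 0.001]
contact_force: [0.6, 0.9, 0.9]
gripper_width: 63.9
clock: 9.95
position: [501.6, 280.4, 108.3]
ee_rot: [-0.032, 0.999, 0.001, 0.001]
contact_force: [0.3, 0.1, -0.7]
gripper_width: 63.8
[501.48 280.37 108.07] [-0.9979 -0.064 ]
5102 [501.37031418 277.22365805  50.08171929] ((501.20001220703125, 279.27130126953125), (36.205421447753906, 41.63948440551758), 3.4674222469329834)
```

View pics/w_cov3.png

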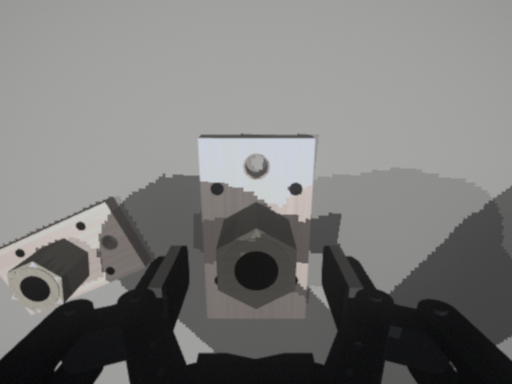

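Hex at (256,258), centred between the jaws and square to them. I go down 18 mm and close.

```bash
python3 -m crank '{"delta_pos": [[0,-0.001,0.009],[0,0,0.009],[0,0,0],[0,0,0],[0,0,0]], "twist": [0,0,0,0,0]}'; python3 -m crank '{"delta_pos": [[0,0,0],[0,0,0],[0,0,0],[0,0,0],[0,0,0],[0,0,0]], "twist": [0,0,0,0,0,0]}' 0
```

```text
clock: 10.42
position: [501.2, 279.0, 88.5]
ee_rot: [-0.032, 0.999, -0.0, -0.0]
contact_force: [0.3, -0.6, -0.4]
gripper_width: 63.8
clock: 10.92
position: [501.5, 279.4, 89.3]
ee_rot: [-0.032, 0.999, 0.0, 0.0]
contact_force: [1.0, 0.6, 2.8]
gripper_width: 35.1
```

Gripped (width 35). Lift, twist to the housing's yaw, and carry.

```bash
python3 -m crank '{"delta_pos": [[0,0,-0.02],[0,0,-0.03],[0,0,-0.03],[0,0,-0.03],[0,0,0],[0,0,0]], "twist": [0,0,0,0.087,0,0]}'; python3 - <<'E'
from h import *
im,d,T,m=grab('wrist','w_lift')
s=arm.read_state();print(np.round(s['position'],2),np.round(tcpT(s),4)[:2,0],s['contact_force'])
E
```

```text
clock: 11.42
position: [501.1, 279.1, 199.7]
ee_rot: [0.012, 1.0, 0.001, 0.0]
contact_force: [-0.1, -0.5, -4.4]
gripper_width: 35.5
[500.25 278.41 197.93] [-0.9997  0.0234] [-0.30429743  0.49962479 -3.40031751]
```

View pics/w_lift.png

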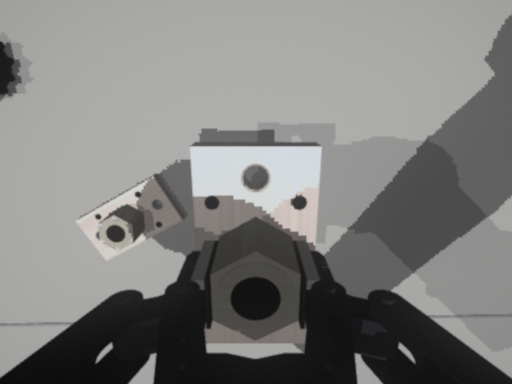

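```bash
python3 -m crank '{"delta_pos": [[-0.0035,-0.0367,0],[-0.0035,-0.0367,0],[-0.0035,-0.0367,0],[-0.0035,-0.0367,0],[-0.0035,-0.0367,0],[-0.0035,-0.0367,0],[-0.0035,-0.0367,0],[-0.0035,-0.0367,0]], "twist": [0,0,0,0,0,0,0,0]}'; python3 -m crank '{"delta_pos": [[0,0,0],[0,0,0],[0,0,0],[0,0,0]], "twist": [0,0,0,0]}';python3 - <<'E'
from h import *
im,d,T,m=grab('wrist','w_cov4');W=cloud(d,T,m);w=W.reshape(-1,3)
s=arm.read_state();p=s['position'];print(np.round(p,2),np.round(tcpT(s),4)[:3,:3].tolist())
zt=p[2]-89+13.8
k=(abs(w[:,2]-zt)<4)&(abs(w[:,0]-p[0])<40)&(w[:,1]<p[1]-19);q=w[k]
r=cv2.minAreaRect(q[:,:2].astype(np.float32));print(k.sum(),np.median(q,0),r,cv2.boxPoints(r).tolist())
A=np.c_[q[:,:2],np.ones(len(q))];print('tilt',np.linalg.lstsq(A,q[:,2],rcond=None)[0])
grab('side','s_cov4');grab('top','t_cov4')
E
```

```text
clock: 12.13
position: [520.7, -17.1, 196.3]
ee_rot: [0.011, 1.0, -0.0, -0.003]
contact_force: [0.9, 0.3, -4.7]
gripper_width: 35.1
clock: 12.47
position: [521.9, -14.5, 197.7]
ee_rot: [0.011, 1.0, -0.0, -0.001]
contact_force: [0.5, 0.1, -3.2]
gripper_width: 35.3
[522.13 -14.2  198.04] [[-0.9998, 0.0214, -0.0018], [0.0214, 0.9998, -0.0002], [0.0018, -0.0003, -1.0]]
9098 [521.07540531 -51.84069747 122.06912315] ((520.565673828125, -51.318946838378906), (36.857112884521484, 60.8740119934082), 89.36284637451172) [[489.9256286621094, -69.40789794921875], [550.7958374023438, -70.08483123779297], [551.2056884765625, -33.22999572753906], [490.33551025390625, -32.553062438964844]]
tilt [-2.96765756e-03  6.71796177e-03  1.23949921e+02]
```

View pics/w_cov4.png

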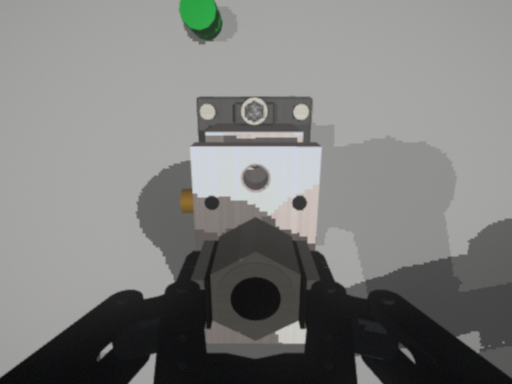

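```bash
python3 - <<'E'
from h import *
im,d,T,m=load('w_cov4');W=cloud(d,T,m)
f=192/np.tan(np.radians(m['vfov'])/2)
def ray(u,v,z):
    r=T[:3,:3]@np.array([(u-m['cx'])/f,-(v-m['cy'])/f,-1]);return T[:3,3]+r*(z-T[2,3])/r[2]
g=cv2.cvtColor(im,cv2.COLOR_BGR2GRAY)
# plate corners by profile on several rows
for v in(165,180,195,215):
    row=W[v,:,2];k=np.where(abs(row-122)<4)[0];print(v,ray(k.min()-.5,v,122.1)[:2],ray(k.max()+.5,v,122.1)[:2],((ray(k.min()-.5,v,122.1)+ray(k.max()+.5,v,122.1))/2)[:2])
sub=g[150:206,230:284];cv2.imwrite('pics/hole.png',cv2.resize(sub,None,fx=10,fy=10,interpolation=cv2.INTER_CUBIC))
for v in(130,137,140,143,146,149,152): print(v,g[v,215:300:20],np.round(W[v,255,2],1))
E
```

```text
165 [550.65223399 -61.01489003] [490.49118215 -59.67849223] [520.57170807 -60.34669113]
180 [550.77374783 -53.84449508] [490.67358022 -52.50168173] [520.72366403 -53.17308841]
195 [550.89886258 -46.46161508] [490.86138299 -45.11221247] [520.88012278 -45.78691378]
215 [550.74785448 -36.26325376] [490.95841247 -34.90844261] [520.85313348 -35.58584818]
130 [82 83 84 83 81] 63.9
137 [128 102 176 156 158] 70.0
140 [127  96 100  98 100] 69.8
143 [81 80 81 81 81] 113.7
146 [164 165 164 164 163] 122.0
149 [210 210 209 210 210] 121.5
152 [210 210 209 210 210] 122.5
```

View pics/hole.png

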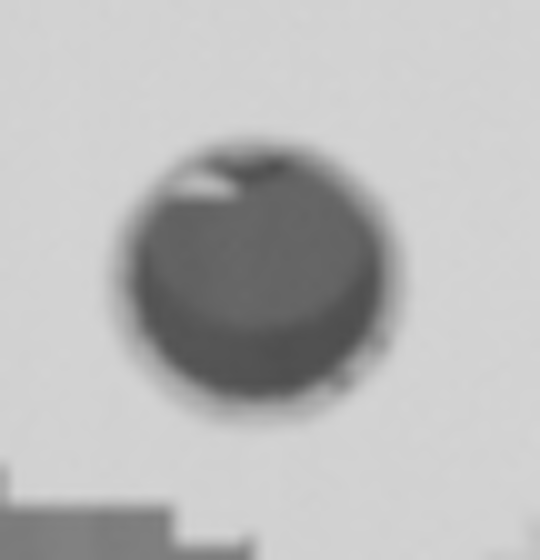

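```bash
python3 - <<'E'
from h import *
im,d,T,m=load('w_cov4')
f=192/np.tan(np.radians(m['vfov'])/2)
for u,v in[(255.3,177.3)]:
    r=T[:3,:3]@np.array([(u-m['cx'])/f,-(v-m['cy'])/f,-1]);h=T[:3,3]+r*(122.1-T[2,3])/r[2];print(h,'centre',h[0]+.92,h[1]+40)
print(arm.read_state()['position'])
E
```

```text
[520.80591396 -54.48220868 122.1       ] centre 521.7259139603582 -14.482208682720696
[522.36217527 -14.03706962 198.53359469]
```

Cover centre (521.9,-14.3) against bore (522.05,-15.25): I shift y by -1 mm and lower onto the dowels.

```bash
python3 -m crank '{"delta_pos": [[-0.0002,-0.001,0.009],[0,0,0.008],[0,0,0],[0,0,0],[0,0,0]], "twist": [0,0,0,0,0]}'; python3 -m crank '{"delta_pos": [[0,0,0.005],[0,0,0.004],[0,0,0],[0,0,0]], "twist": [0,0,0,0]}';python3 - <<'E'
from h import *
im,d,T,m=grab('wrist','w_cov5')
s=arm.read_state();print(np.round(s['position'],2),np.round(tcpT(s),4)[:3,:3].tolist(),s['contact_force'],s['wrist_torque'])
grab('side','s5')
im=load('s5')[0];cv2.imwrite('pics/s5_c.png',cv2.resize(im[160:260,180:313],None,fx=6,fy=6,interpolation=cv2.INTER_CUBIC))
E
```

```text
clock: 13.03
position: [522.7, -16.0, 181.7]
ee_rot: [0.011, 1.0, -0.0, -0.0]
contact_force: [0.1, 0.2, -3.5]
gripper_width: 35.3
clock: 13.37
position: [522.4, -16.2, 172.6]
ee_rot: [0.012, 1.0, -0.0, -0.0]
contact_force: [0.1, -0.3, -3.6]
gripper_width: 35.1
[522.67 -16.18 172.82] [[-0.9997, 0.0231, -0.0002], [0.0231, 0.9997, -0.0001], [0.0002, -0.0001, -1.0]] [ 0.07381226  0.66334839 -3.99390538] [-0.01730916  0.00551894  0.01588305]
```

View pics/w_cov5.png

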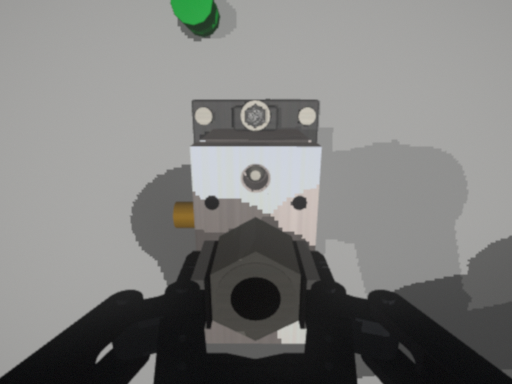

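View pics/s5_c.png

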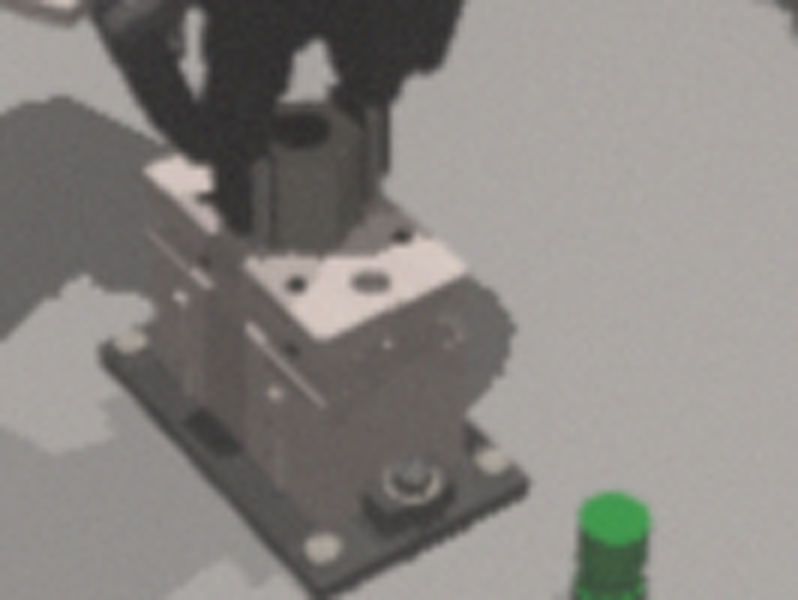

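Dowel tip (256,175) sits in the hole at (256,178), so it is engaging freely. Continue down with a small y correction.

```bash
python3 -m crank '{"delta_pos": [[0.0003,0.0007,0.002],[0,0,0.002],[0,0,0],[0,0,0],[0,0,0]], "twist": [0,0,0,0,0]}'; python3 -m crank '{"delta_pos": [[0,0,0.002],[0,0,0.002],[0,0,0],[0,0,0],[0,0,0]], "twist": [0,0,0,0,0]}';python3 - <<'E'
from h import *
im,d,T,m=grab('wrist','w6')
s=arm.read_state();print(np.round(s['position'],2),np.round(tcpT(s),4)[:3,:3].tolist(),s['contact_force'],s['wrist_torque'])
cv2.imwrite('pics/w6_c.png',cv2.resize(im[130:210,185:325],None,fx=5,fy=5,interpolation=cv2.INTER_CUBIC))
E
```

```text
clock: 13.88
position: [522.4, -15.4, 168.9]
ee_rot: [0.011, 1.0, -0.0, 0.0]
contact_force: [0.4, 0.6, -3.3]
gripper_width: 35.0
clock: 14.3
position: [522.4, -15.4, 164.9]
ee_rot: [0.012, 1.0, -0.0, -0.0]
contact_force: [-0.4, 0.7, -4.0]
gripper_width: 35.1
[522.43 -15.38 164.94] [[-0.9997, 0.023, 0.0001], [0.023, 0.9997, 0.0], [-0.0001, 0.0, -1.0]] [-0.73006274  0.54188844 -4.15200136] [ 0.01755802 -0.05192984 -0.04048273]
```

View pics/w6_c.png

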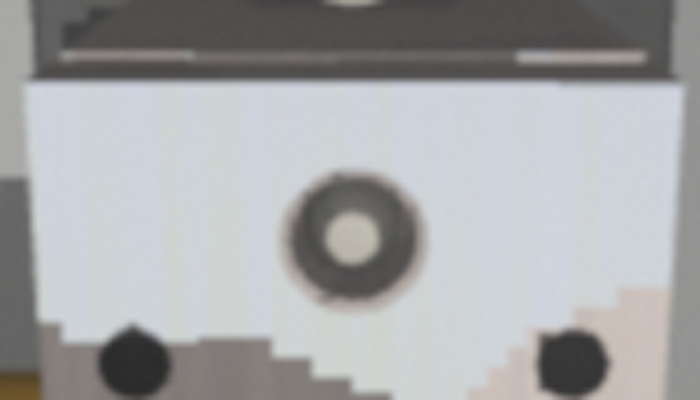

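The dowel is concentric in the hole, with no load yet. Now the push against the spring.

```bash
python3 -m crank '{"delta_pos": [[0,0,0.0015],[0,0,0.0015],[0,0,0],[0,0,0]], "twist": [0,0,0,0]}'; python3 -m crank '{"delta_pos": [[0,0,0.001],[0,0,0],[0,0,0]], "twist": [0,0,0]}';python3 -m crank '{"delta_pos": [[0,0,0.001],[0,0,0],[0,0,0]], "twist": [0,0,0]}'
```

```text
clock: 14.68
position: [522.7, -15.3, 162.8]
ee_rot: [0.011, 1.0, -0.0, 0.001]
contact_force: [-1.9, 0.2, 4.2]
gripper_width: 35.4
clock: 14.93
position: [522.7, -15.4, 161.7]
ee_rot: [0.011, 1.0, -0.0, 0.001]
contact_force: [-1.9, -0.3, 5.9]
gripper_width: 35.2
clock: 15.18
position: [522.7, -15.3, 160.7]
ee_rot: [0.011, 1.0, -0.0, 0.001]
contact_force: [-3.0, 0.2, 6.0]
gripper_width: 35.3
```

```bash
python3 -m crank '{"delta_pos": [[0.0003,0,0.001],[0,0,0],[0,0,0]], "twist": [0,0,0]}'; python3 -m crank '{"delta_pos": [[0,0,0.0007],[0,0,0],[0,0,0]], "twist": [0,0,0]}'
```

```text
clock: 15.43
position: [522.7, -15.4, 160.0]
ee_rot: [0.011, 1.0, -0.0, 0.001]
contact_force: [-2.3, -0.1, 6.1]
gripper_width: 34.9
clock: 15.68
position: [522.7, -15.3, 159.4]
ee_rot: [0.011, 1.0, -0.0, 0.001]
contact_force: [-1.6, -0.4, 7.8]
gripper_width: 34.9
```

```bash
python3 -m crank '{"delta_pos": [[0,0,0.0006],[0,0,0],[0,0,0]], "twist": [0,0,0]}'
```

```text
clock: 15.93
position: [522.7, -15.3, 159.3]
ee_rot: [0.011, 1.0, -0.0, 0.001]
contact_force: [-2.9, 0.1, 10.3]
gripper_width: 35.2
```

```bash
python3 -m crank '{"delta_pos": [[0.0003,0,0.0006],[0,0,0],[0,0,0]], "twist": [0,0,0]}'; python3 -m crank '{"delta_pos": [[0,0,0.0004],[0,0,0],[0,0,0],[0,0,0]], "twist": [0,0,0,0]}';python3 - <<'E'
from h import *
F=[]
for i in range(6):
    im,d,T,m=grab('wrist' if i<2 else 'side','w7' if i<2 else 's7');s=arm.read_state();F.append(np.r_[s['position'],s['contact_force']])
print(np.round(F,2),np.round(np.mean(F,0),2));print(np.round(tcpT(s),4).tolist(),s['wrist_torque'])
im=load('s7')[0];c=cv2.resize(im[160:260,180:313],None,fx=4.5,fy=4.5,interpolation=cv2.INTER_CUBIC);cv2.imwrite('pics/s7_c.png',c)
im,d,T,m=load('w7');W=cloud(d,T,m);w=W.reshape(-1,3)
k=(abs(w[:,2]-84)<4)&(abs(w[:,0]-522)<26)&(w[:,1]<-40)&(w[:,1]>-68)&(np.hypot(w[:,0]-521.2,w[:,1]+55.4)>9);q=w[k]
A=np.c_[q[:,:2]-[522,-55],np.ones(len(q))];print('plate top z/tilt',k.sum(),np.linalg.lstsq(A,q[:,2],rcond=None)[0])
cv2.imwrite('pics/w7_c.png',cv2.resize(im[110:230,170:330],None,fx=5,fy=5,interpolation=cv2.INTER_CUBIC))
E
```

```text
clock: 16.18
position: [522.7, -15.3, 159.3]
ee_rot: [0.011, 1.0, -0.0, 0.001]
contact_force: [-3.2, 1.1, 13.4]
gripper_width: 35.1
clock: 16.52
position: [522.6, -15.3, 159.3]
ee_rot: [0.011, 1.0, -0.0, 0.001]
contact_force: [-4.8, 1.4, 14.7]
gripper_width: 35.4
[[ 5.2267e+02 -1.5340e+01  1.5927e+02 -4.0000e+00  3.8000e-01  1.5580e+01]
 [ 5.2263e+02 -1.5320e+01  1.5924e+02 -4.1600e+00  5.8000e-01  1.5890e+01]
 [ 5.2268e+02 -1.5320e+01  1.5930e+02 -3.9100e+00  1.2000e+00  1.6240e+01]
 [ 5.2265e+02 -1.5320e+01  1.5927e+02 -5.1600e+00  1.9000e-01  1.5400e+01]
 [ 5.2268e+02 -1.5310e+01  1.5927e+02 -4.4000e+00  1.7600e+00  1.5850e+01]
 [ 5.2266e+02 -1.5310e+01  1.5927e+02 -4.0100e+00  1.4600e+00  1.5650e+01]] [522.66 -15.32 159.27  -4.27   0.93  15.77]
[[-0.9998, 0.022, 0.0028, 522.6605], [0.022, 0.9998, -0.0003, -15.3118], [-0.0028, -0.0002, -1.0, 159.2653], [0.0, 0.0, 0.0, 1.0]] [ 0.22892801  1.60898056 -0.08494278]
plate top z/tilt 5257 [1.63240561e-03 6.16014487e-03 8.37078573e+01]
```

View pics/s7_c.png

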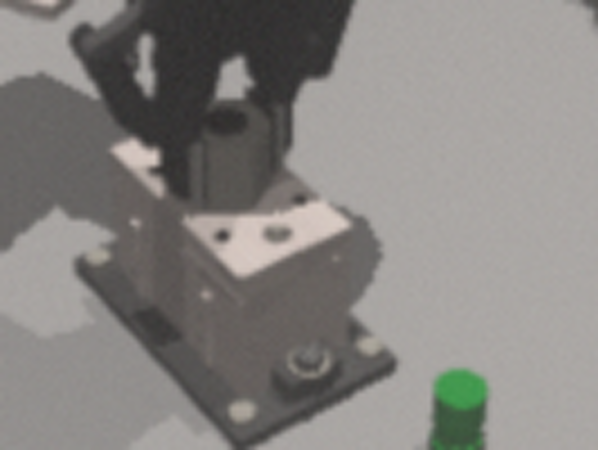

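View pics/w7_c.png

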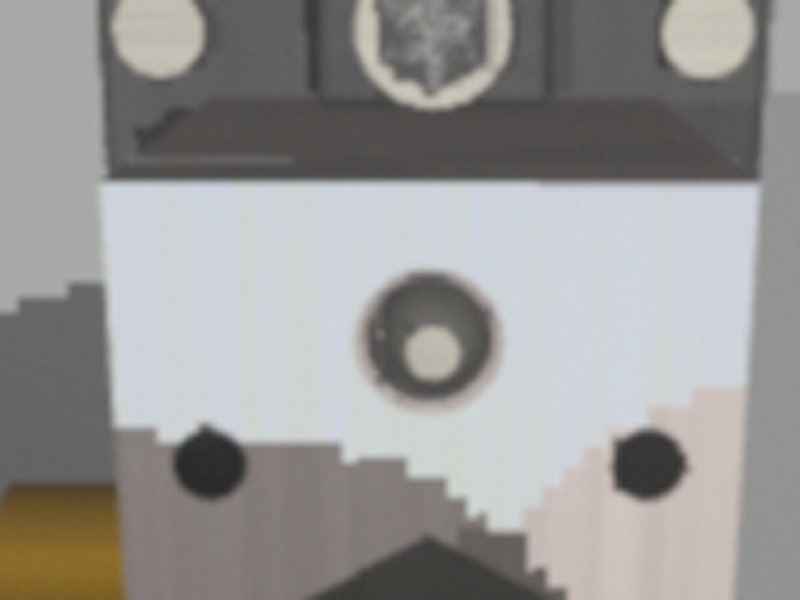

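Closed: the plate top is at z 83.7, which is face + 14, and the push is 15.8 N. There is a -4 N side load and a thin bright line at the joint on the +x side (wrist crop, around (140–290,160)). I'll ease the side load slightly and re-check flushness.

```bash
python3 -m crank '{"delta_pos": [[0.0006,0,0],[0,0,0],[0,0,0]], "twist": [0,0,0]}';python3 - <<'E'
from h import *
F=[];Z=[]
for i in range(4):
    im,d,T,m=grab('wrist','w8');s=arm.read_state();F.append(np.r_[s['position'],s['contact_force'],s['wrist_torque']])
    W=cloud(d,T,m);w=W.reshape(-1,3)
    k=(abs(w[:,2]-84)<4)&(abs(w[:,0]-522)<26)&(w[:,1]<-40)&(w[:,1]>-68)&(np.hypot(w[:,0]-521.2,w[:,1]+55.4)>9);q=w[k]
    A=np.c_[q[:,:2]-[522,-55],np.ones(len(q))];Z.append(np.linalg.lstsq(A,q[:,2],rcond=None)[0])
print(np.round(np.mean(F,0),2),np.round(Z,4))
print(np.round(tcpT(s),4)[:3,:3].tolist())
f=192/np.tan(np.radians(m['vfov'])/2)
cv2.imwrite('pics/w8_c.png',cv2.resize(im[110:190,170:330],None,fx=5,fy=5,interpolation=cv2.INTER_CUBIC))
grab('top','t8');a=load('t8')[0];cv2.imwrite('pics/t8.png',a)
im,d,T,m=load('t8');W=cloud(d,T,m)
for n,(u,v),p0 in[('nozzle',(325,252),(446,-194)),('bolt',(367,200),(598,-319)),('fit',(371,252),(448,-327)),('knob',(200,161),(707,176))]:
    w=W[v-8:v+9,u-8:u+9].reshape(-1,3);w=w[w[:,2]>8];print(n,len(w),np.round((np.nanmin(w,0)+np.nanmax(w,0))/2)) if len(w) else print(n,'hidden')
E
```

```text
clock: 17.07
position: [522.6, -15.3, 159.3]
ee_rot: [0.011, 1.0, -0.0, 0.002]
contact_force: [-2.4, 0.9, 13.5]
gripper_width: 34.8
[ 5.2254e+02 -1.5310e+01  1.5929e+02 -3.2300e+00 -6.0000e-02  1.4680e+01
  1.0000e-01  1.2600e+00 -8.0000e-02] [[3.20000e-03 3.60000e-03 8.37524e+01]
 [2.50000e-03 4.70000e-03 8.37263e+01]
 [2.30000e-03 4.70000e-03 8.37581e+01]
 [2.60000e-03 4.40000e-03 8.37256e+01]]
[[-0.9998, 0.0219, 0.004], [0.0219, 0.9998, -0.0003], [-0.004, -0.0002, -1.0]]
nozzle 47 [ 445. -194.   34.]
bolt 65 [ 598. -320.   30.]
fit 65 [ 448. -327.   30.]
knob 207 [707. 176.  20.]
```

View pics/w8_c.png

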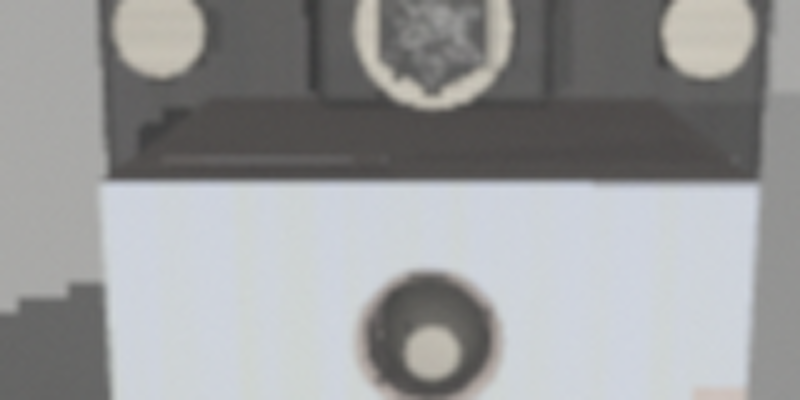

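View pics/t8.png

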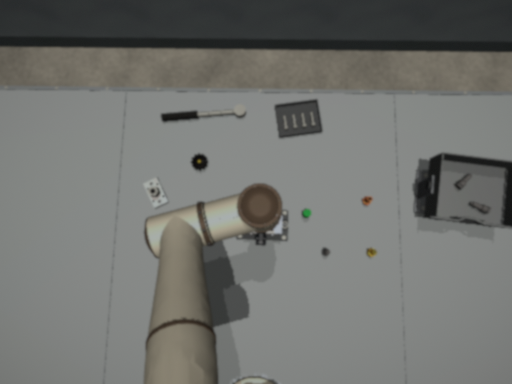

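Tilt is about 3–4 mrad (limit 25), the push is about 15 N, the dowel is still in the hole and the bystanders are unmoved. Handing in with the push held.

```bash
python3 -m crank '{"delta_pos": [[-0.0003,0,0.0002],[0,0,0],[0,0,0]], "twist": [0,0,0]}'; python3 - <<'E'
from bench import arm, job_done
s=arm.read_state();print(s['position'],s['contact_force'],s['gripper_width'])
print(job_done())
E
```

```text
clock: 17.57
position: [522.6, -15.3, 159.3]
ee_rot: [0.011, 1.0, -0.0, 0.002]
contact_force: [-4.3, 1.2, 16.1]
gripper_width: 35.5
[522.613003   -15.33722403 159.27560652] [-4.32368096  1.19430405 16.09322614] 35.510428627343096
the job is handed in; nothing more can be done
None
```

The check valve is together and I handed the job in at 17.6 s, with the gripper still holding the cover pressed shut. The hand-in reports no verdict, so these are my own last checks.

- **Spool:** I dropped the bare steel one into the bore. Its top stood 5 mm above the joint face, so it was on the spring seat, about 1.2 mm off centre.
- **Cover:** I put the larger one over both dowels. The plate's top is at z 83.7 mm, which is the face height (69.6 mm) plus the 14 mm plate, so it sits flush. The dowel I could see stands inside its hole.
- **Push:** about 16 N down, with the fingers closed on the hexagon (opening 35 mm).
- **Bystanders:** the nozzle, banjo bolt, fitting and knob are where they were, within about 1 mm in plan.

**Not perfect:** a side load of about 4 N in -x stayed. Nudging the tool 0.6 mm toward -x eased it to about 3 N but raised the tilt slightly, so I took half of that back. The tilt was about 0.003–0.004 rad in x and about 0.005 rad in y, against a limit of 0.025. The wrist view still shows a thin bright line at the joint on the +x side, which I put down to that tilt (about 0.1 mm). I did not re-measure the tilt after that last small correction.

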